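# Start and screw home the loose cap of a supply outlet

### The arm

A 7-joint arm with a two-finger parallel gripper is mounted at the origin on the work surface. World frame = base frame: x ahead of the robot, y to its left, z up, the work surface at z = 0. Lengths are in m, angles in rad, forces in N, time in s.
With the tool pointing down it reaches from about 0.425 to 0.825 m from the base axis. Payload 3.6 kg.
Tool frame: the origin (TCP) lies midway between the tips of the shut fingers; the grasp point (between the pads) lies 19 mm behind it (grip_point_offset is the z of the grasp point in the tool frame, in m); z points along the fingers, y is the line along which they close (so a half turn about z gives the same grasp; the last joint's range is limited). The gripper opens to 85 mm and grips with 20 to 120 N. Pads are 22 mm wide; open, the fingers measure 114 mm over their backs; the gripper's body (76 mm by 85 mm) begins 54 mm behind the grasp point. The pads swing forward as they close: fully open they stand 13 mm farther back than shut.
Start: joints at [-1.161, 0.615, -0.013, 1.423, 0.008, 1.103, -0.04], TCP at [0.274, 0.589, 0.231] pointing down, gripper open.
Joint ranges: [-3.12, 3.12], [-0.3, 2.06], [-1.34, 1.32], [0.26, 2.42], [-1.36, 4.5], [0.01, 1.98], [-2.84, 2.84]. Speed limits (rad/s): [2.79, 2.79, 3.14, 3.14, 3.14, 3.14, 3.14].

### API

Orientations are given as [roll, pitch, yaw] about the fixed x, y, z axes, in that order (R = Rz(yaw) Ry(pitch) Rx(roll)).
In Python, from cell import * gives the robot as it stands.
- The arm moves only by the shell command python3 -m pendant 'ROWS' [FORCE]. ROWS is JSON, a list of rows, each a list of 7 numbers: the shift along the tool's x, y, z as a fraction of full scale, then the turn, a rotation vector about the tool's x, y, z as a fraction of full scale, then the opening, from 0 (shut) to 1 (fully open). In form: [[tx, ty, tz, wx, wy, wz, claw], ...]. A call has 1 to 12 rows; each row is the pose to reach, as a shift and turn from the pose commanded when the call began, along the tool's axes at that moment; what a row does not reach only later rows make up. Full scale, the value 1, is 0.12 m for a shift and 2 rad for a turn. A row lasts 1/8 s, in which the tool goes at most 62.5 mm and 10.7 degrees, less where a joint would pass 70% of its speed; a pose out of reach is approached as far as the arm can. A call with a number of a shift or a turn outside -1 to 1 is refused whole. A call with a gripper value outside its range is refused whole. The fingers move at their own pace and stop on an object; FORCE is the grip in N (left out, the last holds). Time passes only in rows, so rows that repeat a pose let the fingers close. It gives the time, the measured TCP pose, the force, the opening and the grip force at its end, in the units of the state.
- get_obs(): the state, without advancing time (a new reading comes with each control period).
- capture(name): name is "scene" or "top" or "wrist"; returns a dict with "frame" (384x512x3 uint8, blue, green, red), "range_z" (384x512 float32, m along the optical axis (not along the pixel's ray), 0 where there is no reading), "mtx" (3x3 intrinsics, pixels), "R" (3x3) and "t" (3): a world point X has camera coordinates R X + t. Camera axes: x right, y down, z forward; pixel columns grow to the right and rows downward; lengths in m; the calibration is good to about 2 mm. A picture is of the moment at which its call begins.
- job_done(): hands the job in; it is judged then, once.
The state is a dict: "t": time; "joint_positions": joint angles; "dq": joint speeds; "effort": joint torques, N m; "position": TCP position; "eef_rot": TCP orientation; "contact_force": force on the tool from outside, world axes, zero at the start; "wrist_torque": the same for the moment, N m; "finger_gap": finger opening in m; "grip_force": force on a finger pad.
Only numpy, scipy, OpenCV 4.12 (cv2) and the standard library are available. Lean on these libraries where they do the work, as an engineer would, in place of code of your own. Each camera call takes 0.05 s, during which the arm holds its last target. There are 200 camera calls.

### The job

The black screw cap on the outlet of the grey supply box was left sitting loose on top of the thread. Without lifting it off, take it by its grip bar and turn it gently backward (counter-clockwise from above) until you feel its pins drop into the start of the thread; then press it lightly down against the sprung seal, screw it forward (clockwise) until it comes up against its stop, fully home, and let go. Do not force the cap or knock against the box, and leave the multimeter, the yellow parts bin and the screwdriver alone.

Things in the scene. Friction and masses are not known exactly. Their poses are not given: they have to be found in the camera images.
- cap: Loose black screw cap, 65 mm across its fluted skirt, 38 mm tall, open below (hollow 34 mm deep), with an upright grip bar on top. About 110 g, varying by a quarter. Starts upright over the outlet, its pins on the thread ridges. Origin: centre of its underside (skirt's lower edge); z up, x along the bar.
- cap_bar (a point): Middle of the cap's grip bar, 50 mm above the cap's underside. The bar is 50 mm long (cap x), 12 mm thick (y), and stands 24 mm above the cap's top face (38 to 62 mm above the underside).
- cap_pins (a point): On the cap's axis, 3.5 mm above its underside, level with the centres of four round inward pins of 5 mm diameter inside the skirt, at 0, 90, 180 and 270 degrees from the cap's x; their tips are 21.4 mm from the axis.
- supply: Fixed grey supply box, 170 mm (x) by 190 mm (y) by 70 mm tall; origin at the centre of its underside, z up. The outlet stands upright in the middle of its top.
- mouth (a point): Foot of the outlet, on its vertical axis, level with the box's top face (70 mm above the bench). All heights below are above this point. The outlet is a grey post of 20 mm radius, straight to 28 mm, tapering to 16 mm radius at its top at 33 mm. Four equal thread ridges run round it, out to 25.5 mm radius, one per 90 degrees.
- thread_top (a point): On the axis at 23 mm. Each ridge's top is a ramp climbing backward (counter-clockwise from above) from 19.5 to 23 mm over 64 degrees, ending at a 20 degree gap, the thread start; behind it a 23 mm high, 6 degree stop, which also blocks forward turning on the ramps. Pins on the ridges: cap underside 18 to 22 mm. The gaps' angles are unmeasured: 15 to 70 degrees backward from the start.
- seal (a point): On the axis at 14 mm, free top of the sprung rubber seal, a ring of 29.5 mm mean radius round the post, 1 N/mm. In the gaps the cap sinks until its underside lies on it; pressing 5 N takes it on to 9 mm, where the pins stand on the gaps' floor. Only at 9 to 10 mm can the pins pass under the ridges.
- home (a point): On the axis at 6 mm: the cap's underside when home and released. From the gap, turning forward (clockwise) 62 to 74 degrees to a hard stop draws the cap down 4.5 mm: 1.5 mm per 16 degrees, level for the last 16, with 1.5 mm of vertical play (4.5 mm if pressed, 6 mm as the seal lifts it, 8 N). Turning takes under 0.6 N m; over 1 at a stop is forcing.
- multimeter: Black handheld multimeter lying on the bench, 165 x 80 x 38 mm, a bystander. Origin: centre of its underside.
- parts_bin: Small open yellow plastic parts bin, 110 x 75 x 45 mm, a bystander. Origin: centre of its underside.
- screwdriver: Screwdriver lying on the bench, a bystander. Origin: on its underside.
Mind the look-alikes: they are no part of the job. Several things have the shape of the cap; the one meant has the colours described above.

How it is judged:
On the way:
1. the pins have dropped into the thread starts (horizontal distance between cap and mouth below 0.004 m and z of cap in the frame of mouth below 0.0155 m and angle between cap's own z axis and vertical below 0.12 rad), for 0.05 s.
At the end, for the whole second after the job is handed in: The cap is screwed home on the outlet and released: its underside at most 7.2 mm above the box's top face (6 mm when fully home), within 3 mm of the outlet's axis, tilted less than 0.06 rad, at rest (z of cap in the frame of mouth below 0.0072 m and horizontal distance between cap and mouth below 0.003 m and angle between cap's own z axis and vertical below 0.06 rad and linear speed of cap below 0.01 m/s and contact force between the fingers and cap below 0.05 N); the robot touches nothing.
It fails at once if the cap is lifted off the thread (its underside over 26 mm above the box's top face) (z of cap in the frame of mouth above 0.026 m).
It fails at once if the cap is pressed or twisted against the supply box with more than 60 N (sum of all contacts) (contact force between cap and supply above 60 N).
It fails at once if the robot hits the supply box with more than 10 N (contact force between any of the fingers, the arm and supply above 10 N).
It fails at once if the multimeter, the parts bin or the screwdriver is moved by more than 20 mm (distance of any of multimeter, parts_bin, screwdriver from where it was at the start of the episode above 0.02 m).
It also fails if it takes over 42 s, if anything falls off the work surface, if the arm or the gripper's body presses on something with over 40 N, if the wrist force passes 120 N, or if a joint passes its speed limit or range.

## Working session

There is one attempt and no reset: what is moved stays moved. The work goes in short steps, Python scripts to look and compute and a shell command to move; the robot and the scene stay as the last step left them, time stands still between calls to the robot, and variables do not carry over. Pictures are saved under pics/ and viewed, at most 10 in all, crops included, and the job is handed in when it is done.

```bash
ls; mkdir -p pics
python3 - <<'E'
from cell import *
import cv2,numpy as np
a=capture("scene");b=capture("top")
np.savez("c0.npz",**{k+"_s":a[k] for k in a if k!='name'},**{k+"_t":b[k] for k in b})
cv2.imwrite("pics/s.png",a["frame"]);cv2.imwrite("pics/t.png",b["frame"])
print(get_obs())
E
```

```text
pics
{'t': 0.1, 'joint_positions': array([-1.16148012,  0.61583714, -0.01262659,  1.42477873,  0.00810751,
        1.10338424, -0.04039479]), 'dq': array([-0.00093476, -0.0016481 ,  0.0015997 , -0.00331634,  0.00057778,
       -0.00110168, -0.00022796]), 'effort': array([ 1.66745915e-03, -4.70387757e+01,  2.60339063e-01, -1.71570325e+01,
        1.00901953e-02,  5.86780807e-03, -8.42389795e-06]), 'position': array([0.27408867, 0.58861296, 0.23023117]), 'eef_rot': array([-3.13923562e+00,  3.09237689e-05,  2.70585909e+00]), 'contact_force': array([-0.60496551, -0.16427922, -0.48916391]), 'wrist_torque': array([ 0.03445293,  0.03624785, -0.01609772]), 'grip_force': 0.0, 'finger_gap': 0.08554032928929255}
```

View pics/s.png

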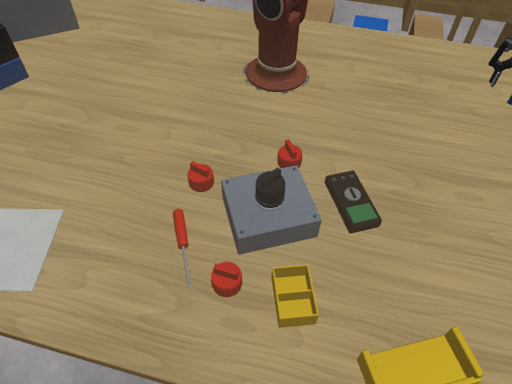

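View pics/t.png

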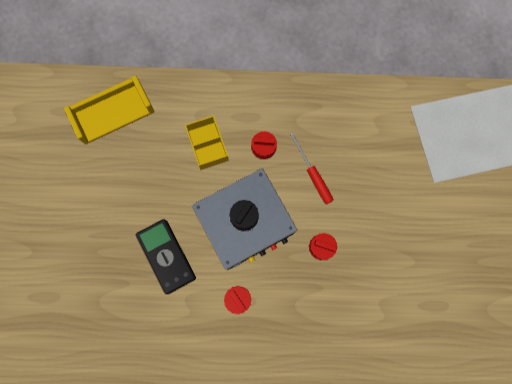

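Candidates: the black cap on the box, top (244,215) / scene (270,190). The red look-alikes are at top (264,145), (323,247) and (238,300). I choose the black one, then localise it and check it in a crop.

Run:
```python
import cv2,numpy as np
d=np.load("c0.npz")
for s,(u0,v0) in (("t",(244,215)),("s",(270,188))):
    Z=d["range_z_"+s];K=d["mtx_"+s];R=d["R_"+s];t=d["t_"+s];f=d["frame_"+s]
    v,u=np.mgrid[0:384,0:512]
    P=np.stack([(u-K[0,2])/K[0,0]*Z,(v-K[1,2])/K[1,1]*Z,Z],-1)
    W=(P-t)@R
    m=(abs(u-u0)<26)&(abs(v-v0)<26)&(f.max(2)<60)&(Z>0)&(W[...,2]>.085)
    q=W[m];print(s,len(q),"zmax",np.percentile(q[:,2],[5,50,90,98]), "cam",-R.T@t, "med",np.median(q,0))
    top=m&(W[...,2]>np.percentile(q[:,2],99)-.012)
    p=W[top];print("bar n",len(p),p.mean(0))
    c,sz,ang=cv2.minAreaRect((p[:,:2]*1000).astype(np.float32));print("bar rect",c,sz,ang)
    (cx,cy),r=cv2.minEnclosingCircle(np.argwhere(m)[:,::-1].astype(np.float32))
    for z in (.118,.126):
        ray=R.T@np.linalg.inv(K)@[cx,cy,1];C=-R.T@t;print("circ",cx,cy,r,C+ray*(z-C[2])/ray[2])
    im=cv2.resize(f[v0-40:v0+40,u0-50:u0+50],None,fx=4,fy=4,interpolation=cv2.INTER_CUBIC)
    cv2.imwrite(f"pics/crop_{s}.png",np.clip(im*1.5,0,255).astype(np.uint8))
a=cv2.imread("pics/crop_t.png");b=cv2.imread("pics/crop_s.png");cv2.imwrite("pics/crop.png",np.hstack([a,b]))
# box top
Z=d["range_z_t"];K=d["mtx_t"];R=d["R_t"];t=d["t_t"]
v,u=np.mgrid[0:384,0:512];P=np.stack([(u-K[0,2])/K[0,0]*Z,(v-K[1,2])/K[1,1]*Z,Z],-1);W=(P-t)@R
m=(abs(u-244)<60)&(abs(v-215)<60)&(abs(W[...,2]-.07)<.008)
print("box",cv2.minAreaRect((W[m][:,:2]*1000).astype(np.float32)),np.median(W[m][:,2]))
```

```text
t 694 zmax [0.11644689 0.12907161 0.15238089 0.15443817] cam [0.43477156 0.10015272 1.03567723] med [0.56754908 0.11459348 0.12907161]
bar n 139 [0.5704035  0.11521198 0.1523324 ]
bar rect (570.5860595703125, 115.39799499511719) (11.976005554199219, 49.96786117553711) 57.79001235961914
circ 244.0357208251953 215.0 15.245753288269043 [0.56985004 0.11436984 0.118     ]
circ 244.0357208251953 215.0 15.245753288269043 [0.56867247 0.1142459  0.126     ]
s 797 zmax [0.09391822 0.1281589  0.1509246  0.15368451] cam [1.13572779 0.22548696 0.79663664] med [0.58871868 0.11968299 0.1281589 ]
bar n 137 [0.57638885 0.11405107 0.15043742]
bar rect (572.3434448242188, 114.20490264892578) (13.287267684936523, 50.8529167175293) 57.68154525756836
circ 269.23321533203125 186.1342315673828 19.727567672729492 [0.57617722 0.11446521 0.118     ]
circ 269.23321533203125 186.1342315673828 19.727567672729492 [0.58277339 0.11577397 0.126     ]
box ((571.0401611328125, 115.08720397949219), (171.11679077148438, 190.40771484375), 29.949464797973633) 0.07011600653120806
```

View pics/crop.png

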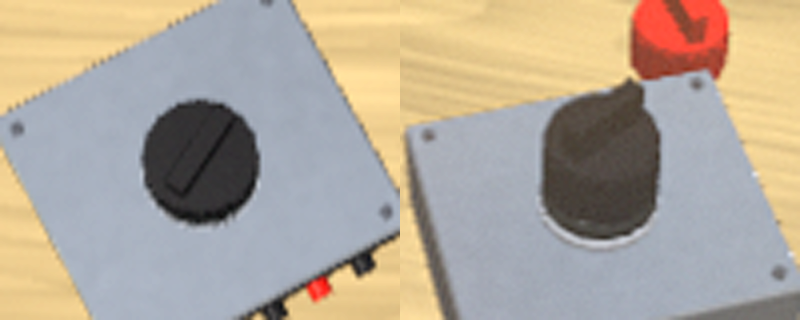

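The crop confirms the black cap with its bar, sitting on the box's outlet. It is at about (0.571, 0.115), with the bar top at z≈0.153 and the bar along ~148°.

```bash
cat > h.py <<'E'
from cell import *
import numpy as np
from scipy.spatial.transform import Rotation as Ro
def plan(p,yaw):
    o=get_obs();R=Ro.from_euler('xyz',o['eef_rot']);G=Ro.from_euler('xyz',[np.pi,0,np.radians(yaw)])
    print("pos",o['position'].round(4),"rpy",np.degrees(o['eef_rot']).round(2),"j",o['joint_positions'].round(2),"t",o['t'])
    print("shift",(R.inv().apply(np.array(p)-o['position'])/.12).round(3),"turn",((R.inv()*G).as_rotvec()/2).round(3))
E
python3 -m pendant '[[-0.45,-0.29,0,0,0,0,1],[-0.9,-0.58,0,0,0,0,1],[-0.98,-0.63,0,0,0,0,1]]' 40
python3 -m pendant '[[-0.45,-0.29,0,0,0,0,1],[-0.9,-0.58,0,0,0,0,1],[-0.98,-0.63,0,0,0,0,1]]'
python3 -m pendant '[[-0.45,-0.29,0,0,0,0,1],[-0.9,-0.58,0,0,0,0,1],[-0.98,-0.63,0,0,0,0,1]]'
python3 -m pendant '[[-0.45,-0.29,0,0,0,0,0.5],[-0.9,-0.58,0,0,0,0.063,0.5],[-0.98,-0.63,0,0,0,0.063,0.5],[-0.98,-0.63,0,0,0,0.063,0.5]]'
python3 -c "
from h import *
plan([.5708,.1152,.2],147.8)"
```

```text
t: 0.48
position: [0.3531, 0.4657, 0.231]
eef_rot: [-3.139, 0.003, 2.697]
contact_force: [0.0, 0.5, 0.8]
finger_gap: 0.0856
grip_force: 0.0
t: 0.85
position: [0.4267, 0.3481, 0.2311]
eef_rot: [-3.139, 0.002, 2.698]
contact_force: [0.5, -0.3, -0.4]
finger_gap: 0.0856
grip_force: 0.0
t: 1.23
position: [0.5007, 0.2305, 0.2311]
eef_rot: [-3.14, 0.002, 2.699]
contact_force: [0.2, 0.1, 0.3]
finger_gap: 0.0854
grip_force: 0.0
t: 1.72
position: [0.573, 0.1174, 0.2308]
eef_rot: [3.141, -0.002, 2.58]
contact_force: [-0.0, 0.4, 0.0]
finger_gap: 0.0427
grip_force: 0.0
pos [0.573  0.1174 0.2308] rpy [ 1.7998e+02 -9.0000e-02  1.4783e+02] j [-0.28  0.51  0.06  1.62 -0.04  1.01  0.81] t 1.725
shift [ 0.005 -0.026  0.257] turn [ 0.    -0.001  0.   ]
```

```bash
python3 -m pendant '[[0.005,-0.026,0.2,0,0,0,0.5],[0.005,-0.026,0.25,0,0,0,0.5],[0.005,-0.026,0.25,0,0,0,0.5]]'
cat > look.py <<'E'
import cv2,sys
from h import *
a=capture("wrist");Z=a["range_z"];K=a["mtx"];R=a["R"];t=a["t"];f=a["frame"]
v,u=np.mgrid[0:384,0:512];P=np.stack([(u-K[0,2])/K[0,0]*Z,(v-K[1,2])/K[1,1]*Z,Z],-1);W=(P-t)@R
r=np.hypot(W[...,0]-.571,W[...,1]-.1152)
m=(Z>0)&(r<.034)&(f.max(2)<90)&(W[...,2]<.158)
zt=np.percentile(W[m][:,2],98);b=m&(W[...,2]>zt-.004);p=W[b]
print("bartop",zt,len(p),cv2.minAreaRect((p[:,:2]*1000).astype(np.float32)))
g=W[(Z>0)&(r>.045)&(r<.07)&(abs(W[...,2]-.07)<.01)];print("box z",np.median(g[:,2]) if len(g) else None)
cv2.imwrite(f"pics/{sys.argv[1]}.png",f)
E
python3 look.py w1; python3 -c "
from h import *
plan([.5708,.1152,.131],147.8)"
```

```text
t: 2.1
position: [0.5702, 0.1165, 0.2011]
eef_rot: [3.141, -0.002, 2.583]
contact_force: [-0.3, 1.2, 0.3]
finger_gap: 0.0429
grip_force: 0.0
bartop 0.1535583037202449 1070 ((571.3375854492188, 116.42839050292969), (11.862218856811523, 49.903358459472656), 57.512847900390625)
box z 0.07033643085971726
pos [0.5709 0.116  0.2017] rpy [ 1.7994e+02 -2.0000e-02  1.4796e+02] j [-0.28  0.54  0.06  1.67 -0.04  0.94  0.81] t 2.15
shift [-0.003 -0.007  0.589] turn [ 0.    -0.     0.001]
```

View pics/w1.png

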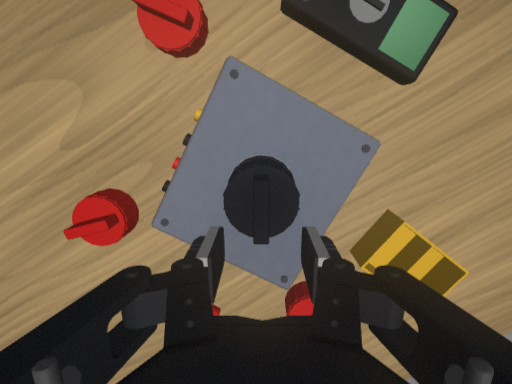

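The wrist view shows the bar at (261,210), upright in the image and centred between the fingers at (210,255) and (315,255). Now I descend and grip.

```bash
python3 -m pendant '[[-0.001,-0.003,0.3,0,0,0,0.45],[-0.001,-0.003,0.5,0,0,0,0.45],[-0.001,-0.003,0.57,0,0,0,0.45],[-0.001,-0.003,0.57,0,0,0,0.45],[-0.001,-0.003,0.57,0,0,0,0.45]]' 40
python3 -c "
from h import *
plan([.571,.1157,.131],147.7);print(get_obs()['wrist_torque'])"
```

```text
t: 2.78
position: [0.5719, 0.1142, 0.1342]
eef_rot: [3.14, 0.002, 2.58]
contact_force: [0.2, 0.3, 0.9]
finger_gap: 0.0385
grip_force: 0.0
pos [0.5719 0.1142 0.1342] rpy [1.7989e+02 1.1000e-01 1.4782e+02] j [-0.27  0.62  0.06  1.74 -0.05  0.78  0.82] t 2.775
shift [0.013 0.007 0.027] turn [0.001 0.001 0.001]
[-0.03536401 -0.01321294  0.04300433]
```

```bash
python3 -m pendant '[[0.004,0.003,0.005,0,0,0,0],[0.004,0.003,0.005,0,0,0,0],[0.004,0.003,0.005,0,0,0,0],[0.004,0.003,0.005,0,0,0,0],[0.004,0.003,0.005,0,0,0,0],[0.004,0.003,0.005,0,0,0,0]]' 40
python3 look.py w2; python3 -c "
from h import *
plan([.571,.1157,.131],147.7);print(get_obs()['wrist_torque'])"
```

```text
t: 3.52
position: [0.5711, 0.1146, 0.133]
eef_rot: [3.141, 0.001, 2.58]
contact_force: [-0.2, -0.1, 5.5]
finger_gap: 0.0109
grip_force: 43.3
bartop 0.15470762421675424 2408 ((569.5177612304688, 114.89457702636719), (34.885581970214844, 48.64854431152344), 33.307186126708984)
box z 0.07037178140077077
pos [0.5711 0.1146 0.133 ] rpy [1.7994e+02 4.0000e-02 1.4782e+02] j [-0.27  0.62  0.06  1.74 -0.05  0.78  0.82] t 3.575
shift [0.006 0.007 0.017] turn [0.    0.    0.001]
[ 0.04287342  0.17215541 -0.04270231]
```

```bash
for i in 1; do python3 -m pendant '[[0,0,0,0,0,-0.025,0],[0,0,0,0,0,-0.05,0],[0,0,0,0,0,-0.07,0],[0,0,0,0,0,-0.07,0]]'; python3 -c "
from h import *
o=get_obs();print(np.degrees(o['eef_rot'][2]),o['wrist_torque'])"; done
```

```text
t: 4.08
position: [0.5714, 0.1146, 0.1334]
eef_rot: [3.14, 0.001, 2.72]
contact_force: [-1.7, 0.7, 6.4]
finger_gap: 0.011
grip_force: 43.6
155.83481220520247 [ 0.04256178  0.25171636 -0.00259631]
```

```bash
python3 -m pendant '[[0,0,0,0,0,-0.025,0],[0,0,0,0,0,-0.05,0],[0,0,0,0,0,-0.07,0],[0,0,0,0,0,-0.07,0]]'; python3 -c "
from h import *
o=get_obs();print(np.degrees(o['eef_rot'][2]),o['wrist_torque'])"
```

```text
t: 4.58
position: [0.5716, 0.1147, 0.1338]
eef_rot: [3.14, 0.002, 2.86]
contact_force: [-1.8, -0.3, 8.6]
finger_gap: 0.0109
grip_force: 43.9
163.8589300531192 [0.07307178 0.32797044 0.01764273]
```

```bash
python3 -m pendant '[[0,0,0,0,0,-0.025,0],[0,0,0,0,0,-0.05,0],[0,0,0,0,0,-0.07,0],[0,0,0,0,0,-0.07,0]]'; python3 -c "
from h import *
o=get_obs();print(np.degrees(o['eef_rot'][2]),o['wrist_torque'])"
```

```text
t: 5.08
position: [0.572, 0.1149, 0.1341]
eef_rot: [3.14, 0.003, 3.0]
contact_force: [-0.3, -0.4, 9.4]
finger_gap: 0.0113
grip_force: 44.0
171.89902351767856 [0.02953411 0.25964299 0.07824746]
```

```bash
python3 -m pendant '[[0,0,0,0,0,-0.025,0],[0,0,0,0,0,-0.05,0],[0,0,0,0,0,-0.07,0],[0,0,0,0,0,-0.07,0]]'; python3 -c "
from h import *
o=get_obs();print(np.degrees(o['eef_rot'][2]),o['wrist_torque'])"
```

```text
t: 5.58
position: [0.5709, 0.1147, 0.132]
eef_rot: [3.141, 0.0, 3.14]
contact_force: [0.6, 1.0, 0.2]
finger_gap: 0.0109
grip_force: 42.7
179.91254517675122 [ 0.38689063 -0.28626847  0.03326905]
```

```bash
python3 -m pendant '[[0,0,0,0,0,-0.025,0],[0,0,0,0,0,-0.05,0],[0,0,0,0,0,-0.05,0]]'; python3 -c "
from h import *
o=get_obs();print(np.degrees(o['eef_rot'][2]),o['wrist_torque'])"
```

```text
t: 5.95
position: [0.5704, 0.1141, 0.1316]
eef_rot: [-3.141, -0.001, -3.045]
contact_force: [1.0, 0.2, -1.1]
finger_gap: 0.0111
grip_force: 42.4
-174.4421346991723 [ 0.17874323 -0.28181286 -0.047344  ]
```

```bash
python3 -m pendant '[[0,0,0.012,0,0,0,0],[0,0,0.024,0,0,0,0],[0,0,0.036,0,0,0,0],[0,0,0.036,0,0,0,0]]'; python3 -c "
from h import *
o=get_obs();print(np.degrees(o['eef_rot'][2]),o['wrist_torque'])"
```

```text
t: 6.45
position: [0.5705, 0.1143, 0.1277]
eef_rot: [-3.141, -0.001, -3.043]
contact_force: [0.7, -0.4, -1.9]
finger_gap: 0.0113
grip_force: 42.4
-174.37820291145638 [ 0.10056726 -0.20590502  0.03884769]
```

```bash
python3 -m pendant '[[0,0,0.012,0,0,0,0],[0,0,0.024,0,0,0,0],[0,0,0.03,0,0,0,0],[0,0,0.03,0,0,0,0]]'; python3 -c "
from h import *
o=get_obs();print(np.degrees(o['eef_rot'][2]),o['wrist_torque'])"
```

```text
t: 6.95
position: [0.5706, 0.1143, 0.1245]
eef_rot: [-3.141, -0.0, -3.043]
contact_force: [-0.1, 0.3, 0.8]
finger_gap: 0.011
grip_force: 42.7
-174.37468655263538 [-0.01128119 -0.02650222 -0.00511211]
```

```bash
python3 -m pendant '[[0,0,0.008,0,0,0,0],[0,0,0.015,0,0,0,0],[0,0,0.015,0,0,0,0]]'; python3 -c "
from h import *
o=get_obs();print(np.degrees(o['eef_rot'][2]),o['wrist_torque'])"
```

```text
t: 7.32
position: [0.5706, 0.1143, 0.1227]
eef_rot: [-3.141, -0.0, -3.043]
contact_force: [-0.3, 0.2, 1.4]
finger_gap: 0.0108
grip_force: 42.9
-174.37280669570805 [-0.01591875  0.09480863 -0.05740241]
```

```bash
python3 -m pendant '[[0,0,0.01,0,0,0,0],[0,0,0.02,0,0,0,0],[0,0,0.028,0,0,0,0],[0,0,0.028,0,0,0,0]]'; python3 -c "
from h import *
o=get_obs();print(np.degrees(o['eef_rot'][2]),o['wrist_torque'])"
```

```text
t: 7.82
position: [0.5707, 0.1144, 0.1213]
eef_rot: [-3.141, 0.001, -3.043]
contact_force: [-3.4, -1.5, 14.9]
finger_gap: 0.0113
grip_force: 44.7
-174.37767345122595 [-0.27047839  0.95717918 -0.01447335]
```

```bash
python3 -m pendant '[[0,0,-0.006,0,0,0.02,0],[0,0,-0.006,0,0,0.045,0],[0,0,-0.004,0,0,0.07,0],[0,0,-0.004,0,0,0.07,0]]'; python3 -c "
from h import *
o=get_obs();print(np.degrees(o['eef_rot'][2]),o['wrist_torque'])"
```

```text
t: 8.32
position: [0.5719, 0.1147, 0.1214]
eef_rot: [3.141, 0.003, 3.1]
contact_force: [-0.6, -0.5, 9.5]
finger_gap: 0.0109
grip_force: 44.0
177.5984944927569 [-0.11450252  0.31977637  0.00546087]
```

```bash
python3 -m pendant '[[0,0,0,0,0,0.02,0],[0,0,0.002,0,0,0.045,0],[0,0,0.004,0,0,0.07,0],[0,0,0.004,0,0,0.07,0]]'; python3 -c "
from h import *
o=get_obs();print(np.degrees(o['eef_rot'][2]),o['wrist_torque'])"
```

```text
t: 8.82
position: [0.5726, 0.1144, 0.1213]
eef_rot: [3.141, 0.005, 2.959]
contact_force: [-0.0, -2.2, 9.9]
finger_gap: 0.0109
grip_force: 44.1
169.5584243796639 [-2.20933658e-01  2.48031240e-01 -2.06083728e-04]
```

```bash
python3 -m pendant '[[0,0,0.002,0,0,0.02,0],[0,0,0.004,0,0,0.045,0],[0,0,0.006,0,0,0.07,0],[0,0,0.006,0,0,0.07,0]]'; python3 -c "
from h import *
o=get_obs();print(np.degrees(o['eef_rot'][2]),o['wrist_torque'])"
```

```text
t: 9.32
position: [0.5725, 0.1143, 0.1206]
eef_rot: [3.14, 0.004, 2.819]
contact_force: [-0.6, -1.0, 11.5]
finger_gap: 0.011
grip_force: 44.2
161.52801312609105 [-0.32131958  0.27914683 -0.01641478]
```

```bash
python3 -m pendant '[[0,0,0.002,0,0,0.02,0],[0,0,0.004,0,0,0.045,0],[0,0,0.006,0,0,0.07,0],[0,0,0.006,0,0,0.07,0]]'; python3 -c "
from h import *
o=get_obs();print(np.degrees(o['eef_rot'][2]),o['wrist_torque'])"
```

```text
t: 9.82
position: [0.5724, 0.1142, 0.1199]
eef_rot: [3.14, 0.004, 2.679]
contact_force: [-1.7, -0.6, 11.6]
finger_gap: 0.0112
grip_force: 44.2
153.51326599836477 [-0.25198828  0.34265115 -0.07210577]
```

```bash
python3 -m pendant '[[0,0,0.002,0,0,0.02,0],[0,0,0.004,0,0,0.045,0],[0,0,0.006,0,0,0.07,0],[0,0,0.006,0,0,0.07,0]]'; python3 -c "
from h import *
o=get_obs();print(np.degrees(o['eef_rot'][2]),o['wrist_torque'])"
```

```text
t: 10.32
position: [0.5725, 0.1141, 0.1192]
eef_rot: [3.139, 0.004, 2.539]
contact_force: [-0.6, -1.4, 11.5]
finger_gap: 0.0107
grip_force: 44.2
145.4937588211085 [-0.29467447  0.39169712 -0.04318838]
```

```bash
python3 -m pendant '[[0,0,0.002,0,0,0.02,0],[0,0,0.004,0,0,0.045,0],[0,0,0.006,0,0,0.07,0],[0,0,0.006,0,0,0.07,0]]'; python3 -c "
from h import *
o=get_obs();print(np.degrees(o['eef_rot'][2]),o['wrist_torque'])"
```

```text
t: 10.82
position: [0.5724, 0.1142, 0.1184]
eef_rot: [3.139, 0.003, 2.4]
contact_force: [-0.3, -0.6, 11.1]
finger_gap: 0.0113
grip_force: 44.2
137.4831164996045 [-0.26796891  0.30791713 -0.05550297]
```

```bash
python3 -m pendant '[[0,0,0.002,0,0,0.02,0],[0,0,0.004,0,0,0.045,0],[0,0,0.006,0,0,0.07,0],[0,0,0.006,0,0,0.07,0]]'; python3 -c "
from h import *
o=get_obs();print(np.degrees(o['eef_rot'][2]),o['wrist_torque'])"
```

```text
t: 11.32
position: [0.5723, 0.1141, 0.1177]
eef_rot: [3.139, 0.003, 2.26]
contact_force: [-2.1, -1.4, 11.0]
finger_gap: 0.0108
grip_force: 44.2
129.46708478442872 [-0.26671756  0.37063443  0.02600695]
```

```bash
python3 -m pendant '[[0,0,0.002,0,0,0.02,0],[0,0,0.003,0,0,0.045,0],[0,0,0.004,0,0,0.07,0],[0,0,0.004,0,0,0.07,0]]'; python3 -c "
from h import *
o=get_obs();print(np.degrees(o['eef_rot'][2]),o['wrist_torque'])"
```

```text
t: 11.82
position: [0.5723, 0.1141, 0.1171]
eef_rot: [3.138, 0.002, 2.12]
contact_force: [-1.3, -1.4, 11.3]
finger_gap: 0.0109
grip_force: 44.2
121.4722604163625 [-0.22707495  0.3684623   0.07761514]
```

```bash
python3 -m pendant '[[0,0,0,0,0,0.02,0],[0,0,0,0,0,0.04,0],[0,0,0,0,0,0.04,0]]'; python3 -c "
from h import *
o=get_obs();print(np.degrees(o['eef_rot'][2]),o['wrist_torque'])"
```

```text
t: 12.2
position: [0.5719, 0.114, 0.1171]
eef_rot: [3.139, 0.002, 2.041]
contact_force: [-1.3, -0.9, 11.2]
finger_gap: 0.0109
grip_force: 44.3
116.95754094715528 [-0.25627172  0.46606153  0.22565856]
```

```bash
python3 -m pendant '[[0,0,0,0,0,0.015,0],[0,0,0,0,0,0.03,0],[0,0,0,0,0,0.03,0]]'; python3 -c "
from h import *
o=get_obs();print(np.degrees(o['eef_rot'][2]),o['wrist_torque'])"
```

```text
t: 12.58
position: [0.5712, 0.1142, 0.1171]
eef_rot: [3.14, 0.001, 1.984]
contact_force: [-3.2, -1.8, 12.8]
finger_gap: 0.0112
grip_force: 46.5
113.68967954507218 [-0.25569727  0.73608306  0.74557111]
```

The torque jumped to 0.75 N m after about 72° of forward turn, with z level, so the cap is at its stop. Now I relax, open, rise and check.

```bash
python3 -m pendant '[[0,0,-0.01,0,0,-0.01,0],[0,0,-0.018,0,0,-0.015,0],[0,0,-0.018,0,0,-0.015,0.2],[0,0,-0.018,0,0,-0.015,0.45],[0,0,-0.018,0,0,-0.015,0.45],[0,0,-0.018,0,0,-0.015,0.45]]'
python3 -m pendant '[[0,0,-0.1,0,0,0,0.45],[0,0,-0.4,0,0,0,0.45],[0,0,-0.8,0,0,0,0.45],[0,0,-0.8,0,0,0,0.45],[0,0,-0.8,0,0,0,0.45]]'
python3 look.py w3; python3 -c "
import cv2,numpy as np
from cell import *
f=capture('scene')['frame'][140:250,210:330]
cv2.imwrite('pics/e.png',np.hstack([cv2.resize(f,(480,440)),]))"
```

```text
t: 13.32
position: [0.5706, 0.1144, 0.1171]
eef_rot: [-3.141, -0.0, 2.01]
contact_force: [0.4, 0.7, 0.3]
finger_gap: 0.0383
grip_force: 0.0
t: 13.95
position: [0.5704, 0.1145, 0.2136]
eef_rot: [3.141, -0.0, 2.01]
contact_force: [0.1, 0.3, -0.5]
finger_gap: 0.0387
grip_force: 0.0
bartop 0.13941602792131277 869 ((571.8819580078125, 116.50826263427734), (11.879448890686035, 49.75402069091797), 25.271453857421875)
box z 0.0703300626375932
```

View pics/e.png

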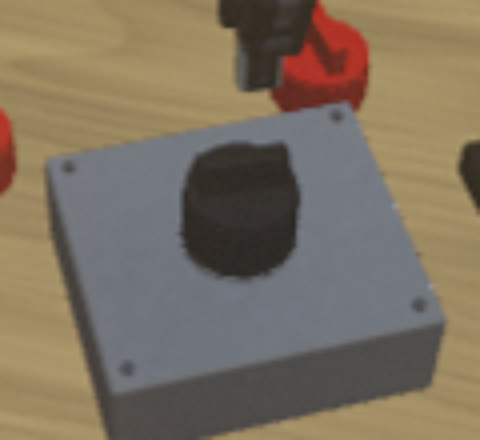

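The scene crop shows the cap seated low on the box, bar at (240,170), with the gripper clear of it. It dropped 14.1 mm from where it started, about 20.4 mm up, which puts it about 6.3 mm above the box: home.

```bash
python3 -c "
from cell import *
print(job_done())"
```

```text
the job is handed in; nothing more can be done
None
```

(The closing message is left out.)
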